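# Unlock and open the top panel of a laboratory control box

## Robot

A 7-joint arm with a two-finger parallel gripper is mounted at the origin on the work surface. World frame = base frame: x ahead of the robot, y to its left, z up, the work surface at z = 0. Lengths are in mm, angles in rad, forces in N, time in s.
With the tool pointing down it reaches from about 400 to 850 mm from the base axis. Payload 6.9 kg.
Tool frame: the origin (TCP) lies between the finger pads; the fingertips stand 8 mm ahead of it and the grasp point (between the pads) lies 11 mm behind it; z points along the fingers, y is the direction in which the jaws open and shut (so a half turn about z gives the same grasp; the last joint's range is limited). The gripper opens to 85 mm and grips with 20 to 120 N. Pads are 22 mm wide; open, the fingers measure 114 mm over their backs; the gripper's body (76 mm by 85 mm) begins 54 mm behind the grasp point. The pads swing forward as they close: fully open they stand 13 mm farther back than shut.
Start: joints at [-1.119, 0.507, -0.238, 1.5, 0.126, 1.149, -0.155], TCP at [211.862, 587.985, 239.275] pointing down, gripper open.
Joint ranges: [-3.08, 3.08], [-0.24, 2.05], [-1.43, 1.35], [0, 2.5], [-1.52, 4.66], [0.17, 1.96], [-2.89, 2.89]. Speed limits (rad/s): [2.39, 2.39, 3.14, 3.14, 3.14, 3.14, 3.14].

## Interface

Orientations are given as [roll, pitch, yaw] about the fixed x, y, z axes, in that order (R = Rz(yaw) Ry(pitch) Rx(roll)).
In Python, from plant import monitor, get_image, job, outline_of gives the robot as it stands. The module is installed in compiled form; this text tells all that it offers.
- The arm moves only by the shell command python3 -m crank 'ROWS' [FORCE]. ROWS is JSON, a list of rows, each a list of 5 numbers: the shift along the world's x, y, z in m, then the turn about the world's z in rad, then the finger opening in m, from 0 to 0.0854. A call has 1 to 12 rows; each row shifts and turns the pose as measured when the row begins; what a row does not reach is not made up. A row lasts 1/12 s, in which the tool goes at most 41.7 mm and 7.16 degrees, less where a joint would pass 70% of its speed; a pose out of reach is approached as far as the arm can. A call with a gripper value outside its range is refused whole. The fingers move at their own pace and stop on an object; FORCE is the grip in N (left out, the last holds). Time passes only in rows, so rows that do not move let the fingers close. It gives the time, the measured TCP pose, the force and the opening at its end, in the units of the state.
- monitor.get_obs(): the state, without advancing time (a new reading comes with each control period).
- get_image(name): name is "scene" or "top" or "wrist"; returns a dict with "frame" (480x640x3 uint8, red, green, blue), "fx", "fy", "cx", "cy" (pixels), "R" (3x3) and "t" (3): a world point X has camera coordinates R X + t; the wrist camera has in their place "mount" (4x4, takes a point from camera to tool coordinates, whose origin is the TCP and whose axes are the flange's). Camera axes: x right, y down, z forward; pixel columns grow to the right and rows downward; lengths in mm; the calibration is good to about 2 mm. A picture is of the moment at which its call begins: read the wrist's pose just before it. There is no depth.
- job.job_done(): hands the job in, once; it reports no verdict.
Trained networks look in a picture, given as the dict that the camera call returned (one of the last four; its "shot" number tells which), for a name from the list of things; names that differ only in an ending like _2 or _b are one class to them, and where a whole thing is asked for, a point or a joint stands for the part that bears it (a point fixed in the world has none). Each returns a list of dicts, best first, with "conf" (0 to 1); they miss things now and then, are a little off and sometimes report something else, mostly with a low value. They report only what shows in the picture. A call takes as long as a camera call.
- outline_of(picture, query): "mask" (480x640 bool, what is visible of it) and "rect" ([left, top, right, bottom] in pixels, round what is visible of it).
The state is a dict: "time": time; "q": joint angles; "dq": joint speeds; "tau": joint torques, N m; "ee_pos": TCP position; "eef_rot": TCP orientation; "ft_force": force on the tool from outside, world axes, zero at the start; "ft_torque": the same for the moment, N m; "grip_width": finger opening in mm.
Only numpy, scipy, OpenCV 4.12 (cv2) and the standard library are available. Lean on these libraries where they do the work, as an engineer would, in place of code of your own. Each camera call takes 0.05 s, during which the arm holds its last target.

## Task

On the bench stand two control boxes. Open the wider one: turn the wing fastener on its top panel a full quarter turn anticlockwise (seen from above) to unlock it, with the panel still shut, then lift the panel by its ball pull until it stands well open, and let go; the panel stays where it is left. Leave the narrow box locked.

Things in the scene. Friction and masses are not known exactly. Their poses are not given: they have to be found in the camera images.
- wide_wing (a point): Steel wing fastener on the top panel of the wider grey box (200 deep x 240 wide x 95 high; the other is 150 wide). Wing: upright plate 44 long (x) x 12 thick (y) x 34 mm tall on a boss of radius 20. Point: on its vertical turning axis, 33 above the panel, 13 below the wing's top, 25 above the boss; 40 from the panel's front edge, 120 to the left (+y of the box) of the pull. Axes turn with the wing.
- wide_cam (a joint): Turn of that fastener, rad: 0 to 0.2 at the start = locked, wing front to back; grows anticlockwise seen from above to a stop at 1.571 = unlocked, wing parallel to the front edge. Light friction (0.1 N m), stays where left. Locked, its tongue under the panel catches the box's lip and holds the panel shut; the tongue is clear from about 1.2 rad.
- wide_pull (a point): Centre of the same panel's steel ball pull: 26 mm ball, 36 above the panel on a 10 mm post. Axes move with the panel: y along the hinge, z square to the panel (up while shut), x to the hinge at the box's far edge; hinge axis 170 along +x, 41 along -z. Panel 0.4 kg, lifts with 6-10 N, stop at 1.2 rad, friction holds any angle; well open = 0.8 rad or more. Gripped along y the ball swivels in the grip.
- narrow_cam (a joint): Turn in rad of the like fastener on the narrow box: locked near 0, to be left so.

How it is judged:
By the outcome, as a careful person would: the job done as asked, in the order asked, and still so for the second after the job is handed in, with the robot touching nothing.
It also fails if it takes over 45 s, if anything falls off the work surface, if the arm or the gripper's body presses on something with over 40 N, if the wrist force passes 120 N, or if a joint passes its speed limit or range.

## Working session

There is one attempt and no reset: what is moved stays moved. The work goes in short steps, Python scripts to look and compute and a shell command to move; the robot and the scene stay as the last step left them, time stands still between calls to the robot, and variables do not carry over. Pictures are saved under pics/ and viewed, and the job is handed in when it is done.

```bash
mkdir -p pics; ls; cat > h.py <<'E'
import numpy as np, cv2
from plant import monitor,get_image,job,outline_of
def save(p,n): cv2.imwrite('pics/%s.png'%n,p['frame'][:,:,::-1])
def ray(p,u,v):
    R=np.array(p['R']);t=np.array(p['t'])
    d=R.T@np.array([(u-p['cx'])/p['fx'],(v-p['cy'])/p['fy'],1.]);return -R.T@t,d
def atz(p,u,v,z):
    c,d=ray(p,u,v);return c+d*(z-c[2])/d[2]
def proj(p,X):
    c=np.array(p['R'])@np.array(X,float)+np.array(p['t']);return p['fx']*c[0]/c[2]+p['cx'],p['fy']*c[1]/c[2]+p['cy']
def tri(rs):
    A=0;b=0
    for c,d in rs:
        d=d/np.linalg.norm(d);P=np.eye(3)-np.outer(d,d);A=A+P;b=b+P@c
    return np.linalg.solve(A,b)
def cen(m):
    y,x=np.nonzero(m);return x.mean(),y.mean()
E
python3 - <<'E'
from h import *
o=monitor.get_obs();print({k:np.round(v,3) for k,v in o.items()})
for n in ['top','scene']:
    p=get_image(n);save(p,n+'0')
    for q in ['wide_wing','wide_pull','narrow_cam']:
        for r in outline_of(p,q)[:4]: print(n,q,round(r['conf'],2),np.round(r['rect']),np.round(cen(r['mask']),1))
E
```

```text
pics
{'time': np.float64(0.0), 'q': array([-1.12 ,  0.508, -0.238,  1.501,  0.126,  1.149, -0.155]), 'dq': array([ 0.001, -0.   , -0.001, -0.   ,  0.   ,  0.   ,  0.001]), 'tau': array([-1.0000e-03, -6.2061e+01, -2.1870e+00, -2.4965e+01,  1.3000e-02,
        1.2000e-02,  0.0000e+00]), 'ee_pos': array([211.74 , 587.511, 238.456]), 'eef_rot': array([-3.14 ,  0.   ,  2.796]), 'ft_force': array([ 0.08 , -0.272, -0.507]), 'ft_torque': array([ 0.014, -0.011,  0.002]), 'grip_width': np.float64(85.353)}
top wide_wing 0.75 [368. 222. 391. 252.] [379.4 237.8]
top wide_pull 0.7 [342. 141. 493. 266.] [417.1 201. ]
top narrow_cam 0.61 [187. 240. 216. 269.] [199.3 255.9]
scene wide_wing 0.75 [247. 248. 272. 283.] [258.9 268.7]
scene wide_pull 0.98 [144. 250. 314. 386.] [223.5 317.6]
scene narrow_cam 0.82 [403. 212. 424. 248.] [412.8 230.5]
```

View pics/top0.png

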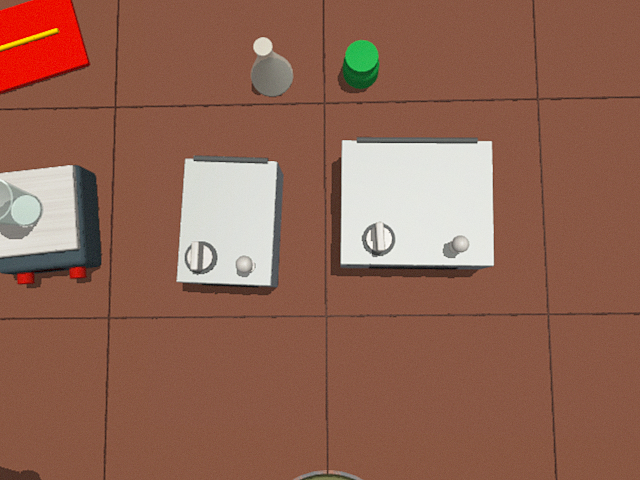

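View pics/scene0.png

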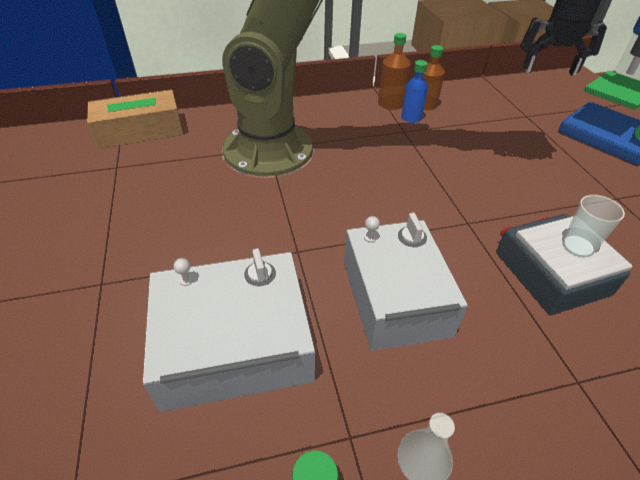

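```bash
python3 - <<'E'
from h import *
a=cv2.imread('pics/top0.png')[205:275,335:500];b=cv2.imread('pics/scene0.png')[235:305,140:305]
a=cv2.resize(a,None,fx=4.8,fy=4.1,interpolation=2);b=cv2.resize(b,None,fx=4.8,fy=4.1,interpolation=2)
cv2.imwrite('pics/z0.png',np.vstack([a,b]))
p=get_image('top');s=get_image('scene')
print(p['R'],p['t'],p['fx'])
B=tri([ray(p,460.5,243.5),ray(s,182,266)]);print('ball',B, proj(p,B),proj(s,B), atz(p,460.5,243.5,131),atz(s,182,266,131))
for n,u,v in [('FL',342,264),('FR',493,264),('BL',342,141.5),('BR',492,141.5)]: print(n,atz(p,u,v,95))
E
```

```text
[[-0.00980758 -0.99953021 -0.02903728]
 [-0.99499081  0.01264383 -0.09916365]
 [ 0.0994842   0.02791927 -0.99464738]] [  1.92348054 499.30860266 915.23563944] 551.3432029425351
ball [ 489.78850807 -206.94626075  130.1631152 ] (np.float64(460.23352118800267), np.float64(243.50047696933638)) (np.float64(181.74345422697624), np.float64(266.0017356758029)) [ 489.6993903  -207.16522361  131.        ] [ 490.65926279 -206.40066491  131.        ]
FL [463.35425713 -28.87883793  95.        ]
FR [ 460.59152688 -264.08942821   95.        ]
BL [660.42792186 -31.34262863  95.        ]
BR [ 656.04064282 -270.21696151   95.        ]
```

View pics/z0.png

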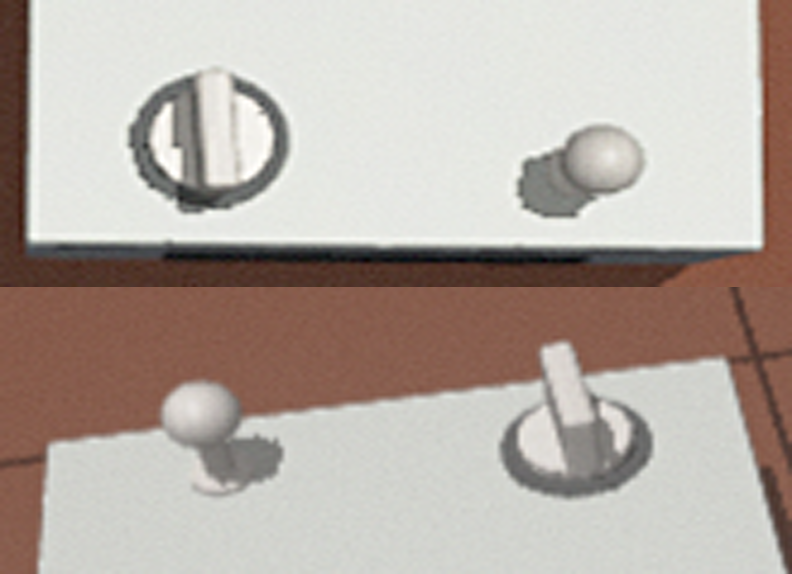

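```bash
python3 - <<'E'
from h import *
p=get_image('top');s=get_image('scene')
a,b=atz(p,379.9,222.3,141),atz(p,381.4,249.8,141);print(a,b,(a+b)/2)
# scene wing top: far-left top end (560,345) front end ; near end (575,420)
c=lambda x,y:(140+x/4.8,235+(y-287)/4.1)
d,e=atz(s,*c(558,346),141),atz(s,*c(575,421),141);print(d,e,(d+e)/2)
# boss ring centre in top, z~103
print(atz(p,335+209/4.8,205+141/4.1,99), atz(s,*c(577,443),99))
o=monitor.get_obs();print(o['ee_pos'],o['eef_rot'])
E
```

```text
[522.08694681 -86.37011607 141.        ] [480.76604815 -87.79956058 141.        ] [501.42649748 -87.08483833 141.        ]
[490.695849   -87.45608791 141.        ] [530.59020025 -87.55118304 141.        ] [510.64302462 -87.50363547 141.        ]
[501.05108518 -86.61855538  99.        ] [505.55064357 -86.67448792  99.        ]
[211.8382674  587.99516572 239.28003655] [-3.14158250e+00 -3.11692656e-05  2.79580499e+00]
```

```bash
python3 -m crank '[[0.024,-0.032,0,-0.12,0.085],[0.024,-0.032,0,-0.12,0.085],[0.024,-0.032,0,-0.12,0.085],[0.024,-0.032,0,-0.12,0.085],[0.024,-0.032,0,-0.12,0.085],[0.024,-0.032,0,-0.12,0.085],[0.024,-0.032,0,-0.12,0.085],[0.024,-0.032,0,-0.12,0.085],[0.024,-0.032,0,-0.12,0.085],[0.024,-0.032,0,-0.12,0.085],[0.024,-0.032,0,-0.12,0.085],[0.024,-0.032,0,-0.12,0.085]]' 60; python3 -c "
from h import *
print(np.round(monitor.get_obs()['q'],2))"
```

```text
time: 1.6
ee_pos: [498.7, 195.6, 241.2]
eef_rot: [3.134, -0.013, 1.317]
ft_force: [0.5, 0.9, 0.6]
grip_width: 84.9
[-0.57  0.36  0.22  1.75 -0.1   1.03 -0.57]
```

```bash
python3 -m crank '[[0,-0.035,0,-0.12,0.085],[0,-0.035,0,-0.12,0.085],[0,-0.035,0,-0.12,0.085],[0,-0.035,0,-0.12,0.085],[0,-0.035,0,-0.12,0.085],[0,-0.035,0,-0.12,0.085],[0,-0.035,0,-0.12,0.085],[0,-0.03,0,-0.12,0.085],[0,-0.01,0,-0.12,0.085],[0,0,0,-0.12,0.085],[0,0,0,-0.1,0.085],[0,0,0,0,0.085]]'; python3 - <<'E'
from h import *
from scipy.spatial.transform import Rotation as Ro
o=monitor.get_obs();print(np.round(o['q'],2),o['ee_pos'],o['eef_rot'])
w=get_image('wrist');save(w,'w1');print(w['mount'])
np.save('pose1.npy',np.r_[o['ee_pos'],o['eef_rot']])
for q in ['wide_wing','wide_pull']:
    for r in outline_of(w,q)[:3]: print(q,round(r['conf'],2),np.round(r['rect']),np.round(cen(r['mask']),1))
M=np.array(w['mount']);T=np.eye(4);T[:3,:3]=Ro.from_euler('xyz',o['eef_rot']).as_matrix();T[:3,3]=o['ee_pos']
C=np.linalg.inv(T@M);w['R']=C[:3,:3];w['t']=C[:3,3]
for X in [(502,-87,141),(490,-207,131)]: print(proj(w,X))
E
```

```text
time: 2.6
ee_pos: [501.4, -115.6, 244.7]
eef_rot: [3.124, -0.021, -0.053]
ft_force: [-0.1, 0.1, 0.3]
grip_width: 85.1
[-0.28  0.37  0.64  1.81 -0.24  1.02 -1.18] [ 501.39383594 -115.61501362  244.71845408] [ 3.12399069 -0.0213214  -0.05304851]
[[-1.86874308e-04 -9.64697814e-01 -2.63359247e-01  6.76135201e+01]
 [ 9.99999905e-01 -2.83962962e-04  3.30590851e-04 -2.23068902e-01]
 [-3.93704543e-04 -2.63359160e-01  9.64697775e-01 -1.34385145e+02]
 [ 0.00000000e+00  0.00000000e+00  0.00000000e+00  1.00000000e+00]]
wide_wing 0.64 [245. 204. 299. 277.] [271.3 235.3]
wide_pull 0.85 [167.   0. 535. 282.] [349.8 134.7]
(np.float64(266.5680555031748), np.float64(247.55955515935815))
(np.float64(451.4751916892586), np.float64(250.79226787377695))
```

View pics/w1.png

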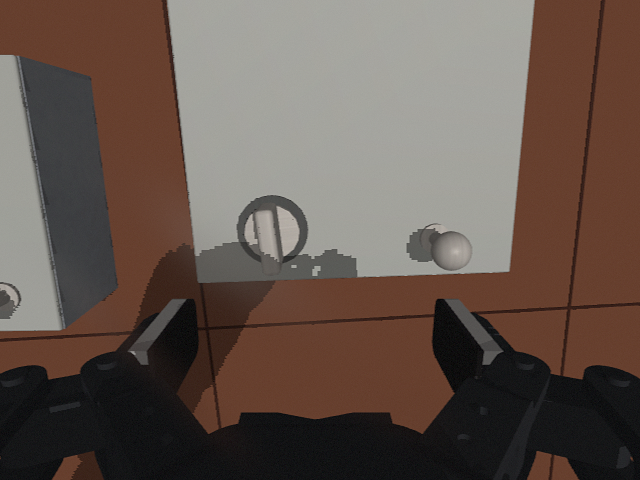

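```bash
cat >> h.py <<'E'
from scipy.spatial.transform import Rotation as Ro
def wrist():
    o=monitor.get_obs();w=get_image('wrist')
    return setw(w,o['ee_pos'],o['eef_rot']),o
def setw(w,pos,rot):
    M=np.array(w['mount']);T=np.eye(4);T[:3,:3]=Ro.from_euler('xyz',rot).as_matrix();T[:3,3]=pos
    C=np.linalg.inv(T@M);w['R']=C[:3,:3];w['t']=C[:3,3];return w
E
python3 - <<'E'
from h import *
w,o=wrist();save(w,'w2');print(o['ee_pos'],o['eef_rot'],o['ft_force'])
cv2.imwrite('pics/w2z.png',cv2.resize(w['frame'][180:300,180:320,::-1],None,fx=5,fy=5,interpolation=2))
print('ball',atz(w,452,251,131)); print('ring',atz(w,272.5,231,97)); print('front',atz(w,200,282,95),atz(w,510,272,95))
E
```

```text
[ 501.50127308 -114.61111054  244.63678725] [ 3.12442804 -0.02109362 -0.04302731] [-0.12730965  0.4399581   0.67011069]
ball [ 490.87836827 -206.37505276  131.        ]
ring [502.31286616 -85.90582113  97.        ]
front [464.78412409 -27.97389529  95.        ] [ 461.03895445 -264.95743565   95.        ]
```

View pics/w2z.png

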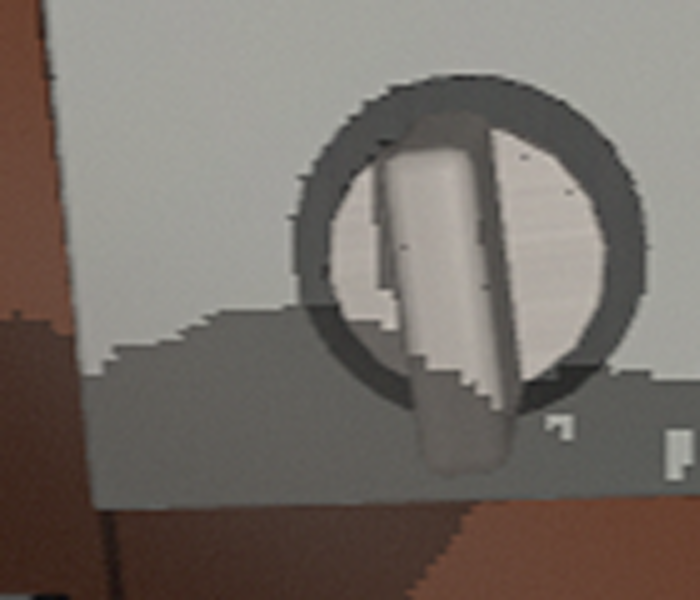

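```bash
python3 - <<'E'
from h import *
w,o=wrist();print(o['ee_pos'],o['eef_rot'])
a,b=atz(w,266,211,141),atz(w,273,274,141);print(a,b,(a+b)/2);print(atz(w,274,229,97))
z=Ro.from_euler('xyz',o['eef_rot']).as_matrix();print(z)
E
```

```text
[ 501.54222859 -114.4544948   244.61922608] [ 3.12456323 -0.02111373 -0.04311396]
[525.00875768 -87.14671852 141.        ] [484.26007354 -88.59791973 141.        ] [504.63441561 -87.87231913 141.        ]
[503.81038048 -86.93068471  97.        ]
[[ 0.99884806 -0.04345353  0.02035554]
 [-0.043091   -0.99891038 -0.01792259]
 [ 0.02111216  0.0170248  -0.99963215]]
```

```bash
python3 -m crank '[[0.0015,0.0275,-0.01,0.08,0.085],[0,0,-0.03,0,0.085],[0,0,-0.03,0,0.085],[0,0,0,0,0.085]]'; python3 -m crank '[[0,0,0,0,0.085]]'
```

```text
time: 3.18
ee_pos: [505.1, -84.5, 174.7]
eef_rot: [3.125, -0.028, 0.051]
ft_force: [-1.4, 0.9, -0.2]
grip_width: 85.1
time: 3.27
ee_pos: [504.9, -84.4, 174.8]
eef_rot: [3.125, -0.027, 0.052]
ft_force: [1.0, -0.1, 1.0]
grip_width: 85.0
```

```bash
python3 -m crank '[[-0.002,-0.0025,-0.03,-0.015,0.085],[0,0,-0.025,0,0.085],[0,0,0,0,0.085]]'; python3 -m crank '[[0,0,0,0,0.085]]'; python3 - <<'E'
from h import *
w,o=wrist();save(w,'w3');print(o['ee_pos'],o['eef_rot'],o['ft_force'],np.round(o['q'],2))
E
```

```text
time: 3.52
ee_pos: [506.0, -87.3, 123.1]
eef_rot: [3.125, -0.034, 0.04]
ft_force: [-0.1, 0.3, -0.9]
grip_width: 84.9
time: 3.6
ee_pos: [506.4, -87.7, 124.2]
eef_rot: [3.125, -0.034, 0.04]
ft_force: [-0.5, 0.9, 0.5]
grip_width: 84.7
[506.41878255 -87.74689612 124.21781672] [ 3.12478401 -0.03399154  0.03975402] [-0.49902271  0.86837898  0.48503415] [-0.24  0.5   0.52  1.99 -0.36  0.71 -1.03]
```

View pics/w3.png

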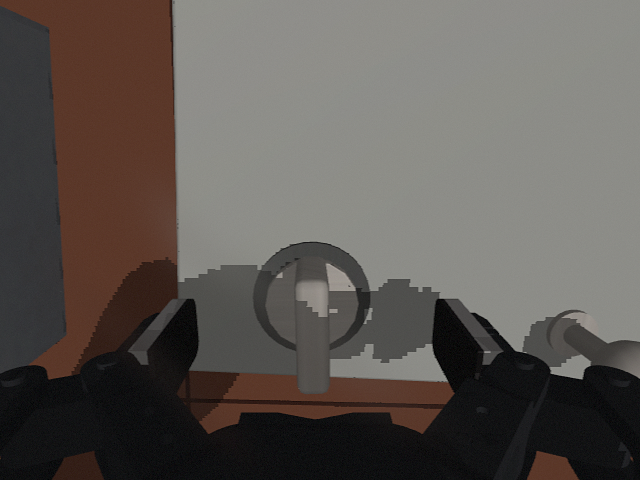

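```bash
python3 -m crank '[[-0.0035,0.0007,-0.007,0,0.085],[0,0,0,0,0.085]]'; python3 -m crank '[[0,0,0,0,0],[0,0,0,0,0],[0,0,0,0,0],[0,0,0,0,0],[0,0,0,0,0],[0,0,0,0,0]]' 60;  python3 - <<'E'
from h import *
w,o=wrist();save(w,'w4');print(o['ee_pos'],o['eef_rot'],o['ft_force'],o['ft_torque'],o['grip_width'])
E
```

```text
time: 3.82
ee_pos: [504.6, -87.3, 120.1]
eef_rot: [3.124, -0.039, 0.041]
ft_force: [-1.0, -0.2, 0.6]
grip_width: 84.8
time: 4.32
ee_pos: [506.2, -87.2, 123.5]
eef_rot: [3.125, -0.044, 0.041]
ft_force: [0.4, 13.3, 5.7]
grip_width: 11.9
[506.18333716 -87.22494692 123.47436345] [ 3.12479081 -0.04414928  0.04115109] [ 0.36478579 13.26356837  5.74300271] [ 3.5995068  -0.1723367   0.17769038] 11.911539914354142
```

View pics/w4.png

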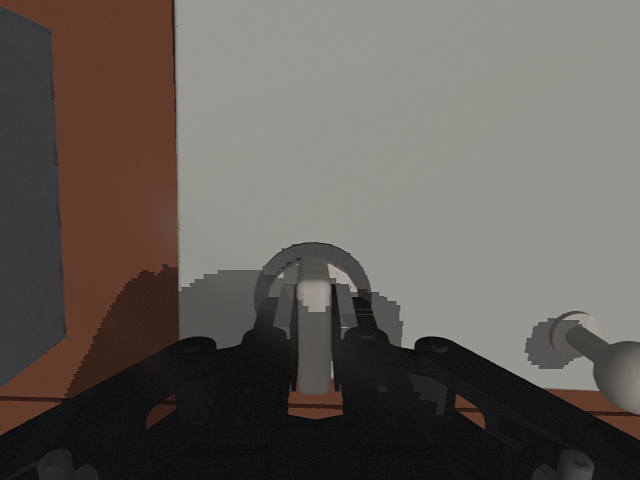

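```bash
python3 -m crank '[[-0.0004,0.0003,-0.0007,0.12,0],[-0.0004,0.0003,-0.0007,0.12,0],[-0.0004,0.0003,-0.0007,0.12,0],[-0.0005,0.0003,-0.0007,0.12,0],[-0.0005,0.0003,-0.0007,0.12,0],[-0.0005,0.0003,-0.0007,0.12,0]]';python3 - <<'E'
from h import *
o=monitor.get_obs();print(o['ft_force'],o['ft_torque'],np.round(o['q'],2))
E
```

```text
time: 4.87
ee_pos: [505.0, -83.9, 123.6]
eef_rot: [3.124, -0.049, 0.786]
ft_force: [-2.1, 0.4, 6.4]
grip_width: 10.8
[-2.10745378  0.36820015  6.35278581] [ 0.15503898  0.61881945 -0.07961282] [-0.05  0.46  0.26  1.99 -0.24  0.67 -0.41]
```

```bash
python3 - <<'E'
from h import *
w,o=wrist();save(w,'w5')
E
```

```text
(no output)
```

View pics/w5.png

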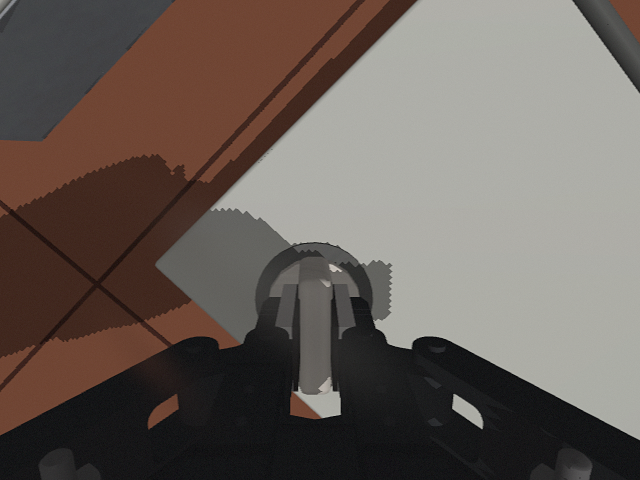

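```bash
python3 -m crank '[[-0.0006,0.0001,-0.0007,0.12,0],[-0.0006,0.0001,-0.0007,0.12,0],[-0.0006,0.0001,-0.0007,0.12,0],[-0.0006,0,-0.0007,0.12,0],[-0.0006,0,-0.0007,0.12,0],[-0.0006,0,-0.0007,0.12,0]]';python3 - <<'E'
from h import *
o=monitor.get_obs();print(o['ft_force'],o['ft_torque'],np.round(o['q'],2))
E
```

```text
time: 5.42
ee_pos: [502.1, -82.7, 123.6]
eef_rot: [3.121, -0.053, 1.532]
ft_force: [-1.4, 0.7, 7.8]
grip_width: 10.3
[-1.4008951   0.65265373  7.75843741] [ 0.06963133  0.62898761 -0.01138898] [ 0.13  0.46  0.03  1.97 -0.1   0.7   0.2 ]
```

```bash
python3 -m crank '[[-0.0003,0,-0.0007,0.06,0],[-0.0003,0,-0.0007,0.04,0]]';python3 - <<'E'
from h import *
o=monitor.get_obs();print(o['ft_force'],o['ft_torque'],o['eef_rot'],np.round(o['q'],2))
E
python3 -m crank '[[-0.0003,0,-0.0007,0.06,0],[-0.0003,0,-0.0007,0.06,0]]';python3 - <<'E'
from h import *
w,o=wrist();save(w,'w6');print(o['ft_force'],o['ft_torque'],np.round(o['q'],2))
E
```

```text
time: 5.58
ee_pos: [501.8, -82.7, 123.6]
eef_rot: [3.12, -0.054, 1.637]
ft_force: [-1.1, 1.8, 7.5]
grip_width: 10.6
[-1.14628388  1.83122708  7.53203913] [ 0.39958663  0.45370863 -1.62484593] [ 3.11969727 -0.05431697  1.63748634] [ 0.16  0.46 -0.    1.97 -0.09  0.71  0.29]
time: 5.75
ee_pos: [501.7, -82.7, 123.8]
eef_rot: [3.118, -0.057, 1.75]
ft_force: [-0.9, 2.5, 7.7]
grip_width: 11.0
[-0.93390152  2.47135919  7.70084279] [ 0.57987905  0.58243571 -3.08565342] [ 0.19  0.46 -0.04  1.96 -0.07  0.72  0.38]
```

View pics/w6.png

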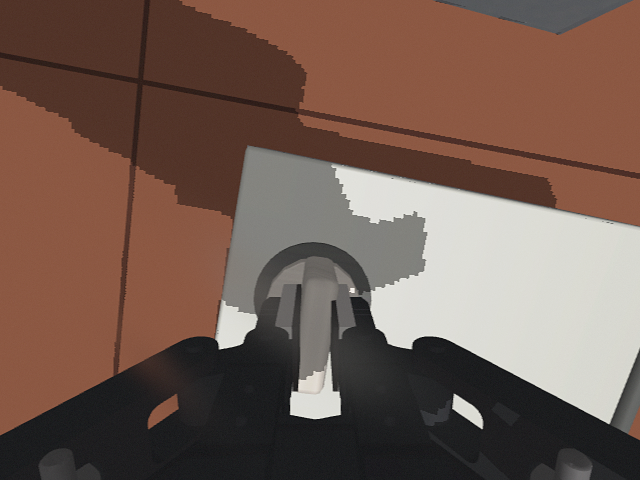

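```bash
python3 -m crank '[[0,0,-0.0005,-0.03,0.06],[0,0,-0.0005,0,0.085],[0,0,-0.0005,0,0.085],[0,0,-0.0005,0,0.085]]'; python3 -m crank '[[0,0,0.02,0,0.085],[0,0,0.035,0,0.085],[0,0,0.035,0,0.085],[0,0,0.015,0,0.085],[0,0,0,0,0.085]]';python3 - <<'E'
from h import *
w,o=wrist();save(w,'w7');print(o['eef_rot'],np.round(o['q'],2))
p=get_image('top');cv2.imwrite('pics/t7.png',cv2.resize(p['frame'][130:280,160:500,::-1],None,fx=2.2,fy=2.2,interpolation=2))
E
```

```text
time: 6.13
ee_pos: [501.7, -84.1, 121.7]
eef_rot: [3.117, -0.057, 1.718]
ft_force: [-0.4, -0.4, -0.3]
grip_width: 58.7
time: 6.55
ee_pos: [498.9, -82.1, 227.9]
eef_rot: [3.126, -0.059, 1.723]
ft_force: [0.1, -0.8, -0.1]
grip_width: 85.0
[ 3.12570491 -0.05862861  1.72267439] [ 0.17  0.33 -0.02  1.83 -0.06  0.99  0.34]
```

View pics/w7.png

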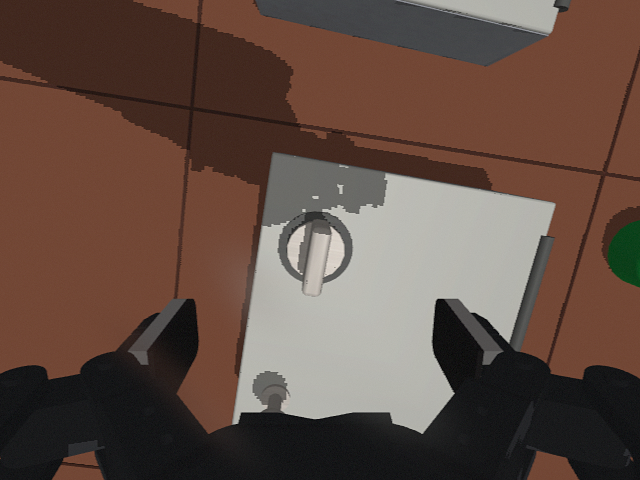

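View pics/t7.png

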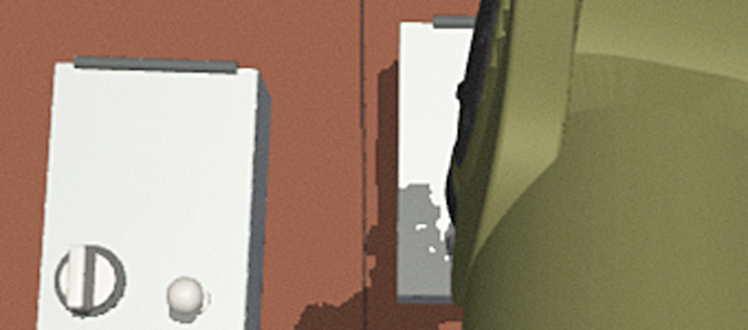

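```bash
python3 - <<'E'
from h import *
w,o=wrist()
cv2.imwrite('pics/w7z.png',cv2.resize(w['frame'][200:310,250:370,::-1],None,fx=5,fy=5,interpolation=2))
a,b=atz(w,273,153.5,95),atz(w,236,408,95);f=(a-b);print(a,b,f, -np.arctan2(f[0],f[1]))
E
```

```text
[464.12025067 -26.76370885  95.        ] [ 460.68285234 -218.38386871   95.        ] [  3.43739833 191.62015986   0.        ] -0.01793668103059996
```

View pics/w7z.png

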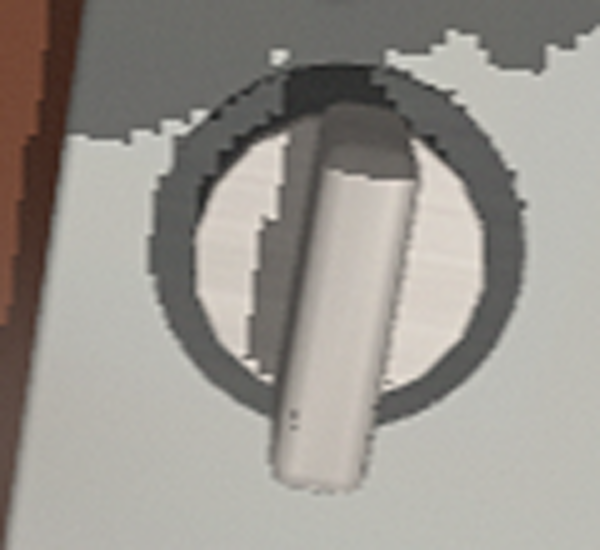

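```bash
python3 -m crank '[[-0.001,-0.011,0,-0.125,0.085],[-0.001,-0.011,0,-0.125,0.085],[-0.001,-0.011,0,-0.125,0.085],[-0.001,-0.011,0,-0.125,0.085],[-0.001,-0.011,0,-0.125,0.085],[-0.001,-0.011,0,-0.125,0.085],[-0.001,-0.011,0,-0.125,0.085],[-0.001,-0.011,0,-0.125,0.085],[-0.001,-0.011,0,-0.125,0.085],[-0.001,-0.011,0,-0.125,0.085],[0,-0.011,0,-0.125,0.085],[0,-0.005,0,-0.125,0.085]]'; python3 -m crank '[[0,0,0,-0.12,0.085],[0,0,0,-0.11,0.085],[0,0,0,0,0.085]]'; python3 - <<'E'
from h import *
w,o=wrist();save(w,'w8');print(o['ee_pos'],o['eef_rot'],np.round(o['q'],2))
for r in outline_of(w,'wide_pull')[:2]: print(r['conf'],r['rect'])
print(proj(w,(490.3,-206.7,131)))
E
```

```text
time: 7.7
ee_pos: [476.1, -208.1, 202.9]
eef_rot: [-3.125, -0.046, 0.218]
ft_force: [-0.6, -0.4, 0.4]
grip_width: 85.1
time: 7.95
ee_pos: [472.9, -209.0, 197.4]
eef_rot: [-3.124, -0.036, -0.03]
ft_force: [0.5, -0.2, -0.1]
grip_width: 85.4
[ 472.85405054 -209.03629474  197.39649696] [-3.12404609 -0.03583905 -0.02961303] [ 0.08  0.4   0.45  1.87 -0.25  0.9  -0.95]
0.82 [0.6, 0.0, 422.6, 268.9]
(np.float64(311.99327776258605), np.float64(234.17762650178176))
```

View pics/w8.png

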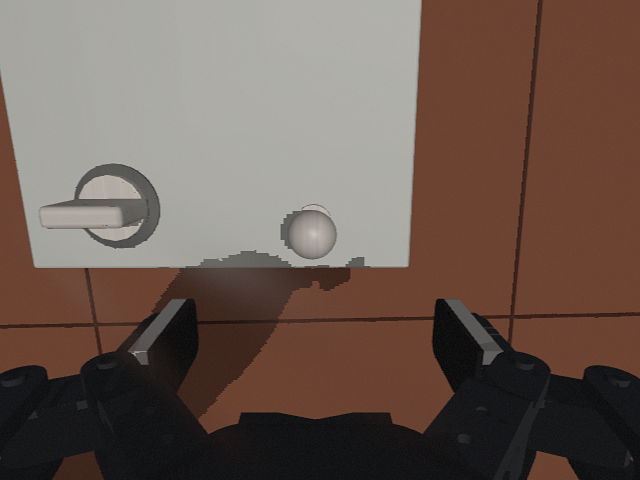

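```bash
python3 -m crank '[[0.0165,0.002,0,0.013,0.085],[0,0,-0.03,0,0.085],[0,0,-0.02,0,0.085],[0,0,0,0,0.085]]'; python3 - <<'E'
from h import *
w,o=wrist();save(w,'w9');print(o['ee_pos'],o['eef_rot'],np.round(o['q'],2))
print(proj(w,(490.3,-206.7,131)))
E
```

```text
time: 8.38
ee_pos: [490.7, -206.2, 145.4]
eef_rot: [-3.124, -0.037, 0.011]
ft_force: [-0.7, 1.1, -0.0]
grip_width: 84.9
[ 490.7063477  -206.20186665  145.39094266] [-3.12439077 -0.0369669   0.01099718] [ 0.1   0.48  0.4   1.9  -0.3   0.79 -0.89]
(np.float64(317.01398756866513), np.float64(304.58100278732064))
```

View pics/w9.png

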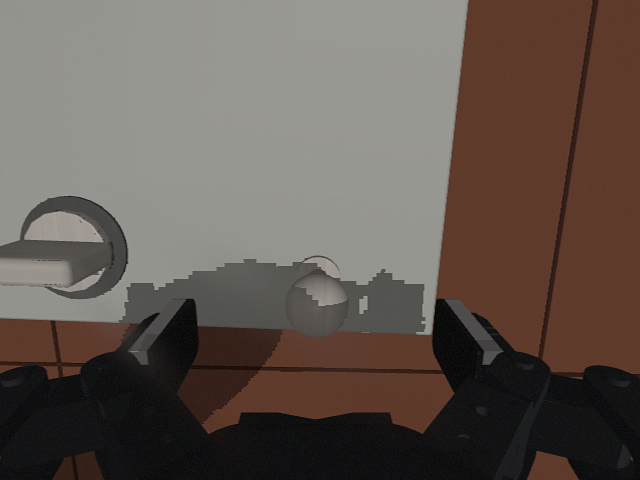

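```bash
python3 -m crank '[[-0.0005,-0.0005,-0.018,-0.027,0.085],[0,0,-0.012,0,0.085],[0,0,0,0,0.085]]'; python3 -m crank '[[0,0,0,0,0.085]]'
```

```text
time: 8.68
ee_pos: [491.1, -207.9, 118.3]
eef_rot: [-3.125, -0.04, -0.012]
ft_force: [-0.7, 0.3, 0.6]
grip_width: 85.2
time: 8.77
ee_pos: [491.1, -208.1, 119.0]
eef_rot: [-3.125, -0.04, -0.011]
ft_force: [-0.8, -0.0, 0.0]
grip_width: 84.5
```

```bash
python3 -m crank '[[-0.0003,0.0012,-0.0007,0,0],[-0.0003,0,-0.0007,0,0],[-0.0003,0,-0.0007,0,0],[-0.0003,0,-0.0007,0,0],[-0.0003,0,-0.0007,0,0],[-0.0003,0,-0.0007,0,0]]' 60; python3 - <<'E'
from h import *
w,o=wrist();save(w,'w10');print(o['ft_force'],o['ft_torque'])
E
```

```text
time: 9.27
ee_pos: [491.3, -206.5, 120.0]
eef_rot: [-3.125, -0.046, -0.008]
ft_force: [-1.7, 1.7, 10.9]
grip_width: 23.1
[-1.65799061  1.65558552 10.88471101] [ 0.32573092  0.36935319 -0.0355602 ]
```

View pics/w10.png

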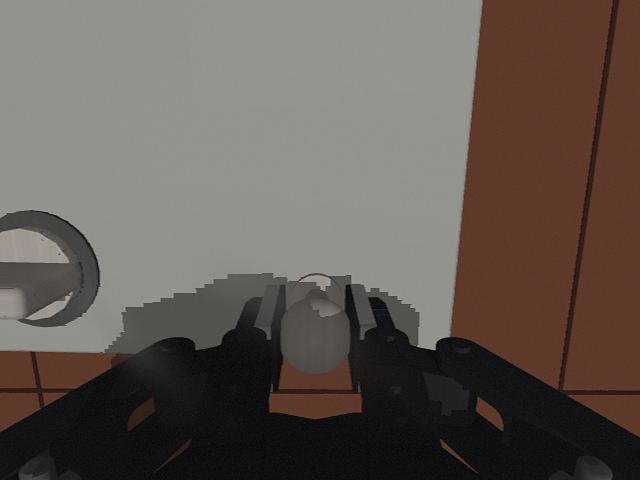

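```bash
python3 -m crank '[[0.0022,0,0.0084,0,0],[0.0024,0,0.0084,0,0],[0.0030,0,0.0082,0,0],[0.0034,0,0.0080,0,0]]'; python3 - <<'E'
from h import *
w,o=wrist();save(w,'w11');print(o['ft_force'],o['ft_torque'])
E
```

```text
time: 9.65
ee_pos: [501.5, -206.7, 152.8]
eef_rot: [-3.125, -0.042, -0.008]
ft_force: [1.3, -1.3, -11.0]
grip_width: 22.7
[  1.25943566  -1.27779947 -11.02038097] [-0.54381964 -0.08875291 -0.11612635]
```

View pics/w11.png

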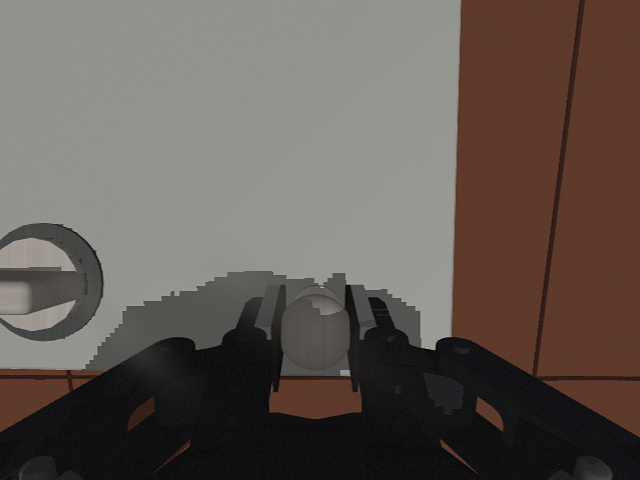

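```bash
python3 -m crank '[[0.0038,0,0.0078,0,0],[0.0042,0,0.0076,0,0],[0.0046,0,0.0074,0,0],[0.005,0,0.0072,0,0],[0.0053,-0.0001,0.0069,0,0],[0.0057,-0.0001,0.0066,0,0],[0.006,-0.0001,0.0063,0,0],[0.0063,-0.0001,0.006,0,0]]'; python3 - <<'E'
from h import *
w,o=wrist();save(w,'w12');print(o['ft_force'],o['ft_torque'],np.round(o['q'],2))
X=o['ee_pos']-11*Ro.from_euler('xyz',o['eef_rot']).as_matrix()[:,2]
print(X,'theta',np.arctan2(X[2]-90,660.3-X[0])-np.arctan2(41,170),np.hypot(X[2]-90,660.3-X[0]))
E
```

```text
time: 10.37
ee_pos: [545.0, -207.6, 211.3]
eef_rot: [-3.127, -0.038, -0.009]
ft_force: [4.9, -4.1, -17.2]
grip_width: 22.7
[  4.85662846  -4.11754537 -17.24066808] [-0.79647474 -0.67474291 -0.57048508] [ 0.06  0.48  0.43  1.69 -0.27  1.   -0.99]
[ 544.57610935 -207.76940768  222.31962771] theta 0.6155480693839276 175.78538831096614
```

View pics/w12.png

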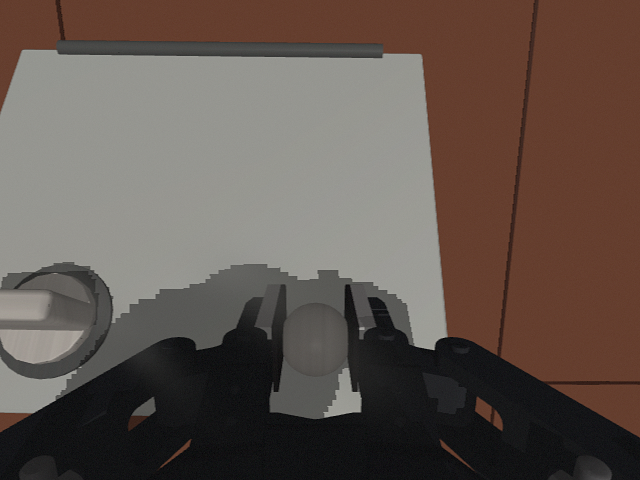

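```bash
python3 -m crank '[[0.0066,-0.0001,0.0056,0,0],[0.0068,-0.0001,0.0053,0,0],[0.007,-0.0001,0.005,0,0],[0.0073,-0.0001,0.0046,0,0],[0.0075,-0.0001,0.0043,0,0],[0.0077,-0.0001,0.0039,0,0],[0.0079,-0.0001,0.0036,0,0],[0.0081,-0.0001,0.0032,0,0],[0.0082,-0.0001,0.0028,0,0]]'; python3 - <<'E'
from h import *
w,o=wrist();save(w,'w13');print(o['ft_force'],o['ft_torque'],np.round(o['q'],2))
X=o['ee_pos']-11*Ro.from_euler('xyz',o['eef_rot']).as_matrix()[:,2]
print(X,'theta',np.arctan2(X[2]-90,660.3-X[0])-np.arctan2(41,170),np.hypot(X[2]-90,660.3-X[0]))
s=get_image('scene');save(s,'s13')
E
```

```text
time: 11.17
ee_pos: [619.7, -207.1, 254.2]
eef_rot: [-3.126, -0.039, -0.01]
ft_force: [0.2, -0.7, 0.1]
grip_width: -0.2
[ 0.22923042 -0.74476859  0.05934969] [-0.0275692   0.07941736  0.02129051] [ 0.05  0.55  0.43  1.43 -0.27  1.18 -1.06]
[ 619.3026127  -207.24853874  265.22795953] theta 1.104307384013953 179.96006103191561
```

View pics/w13.png

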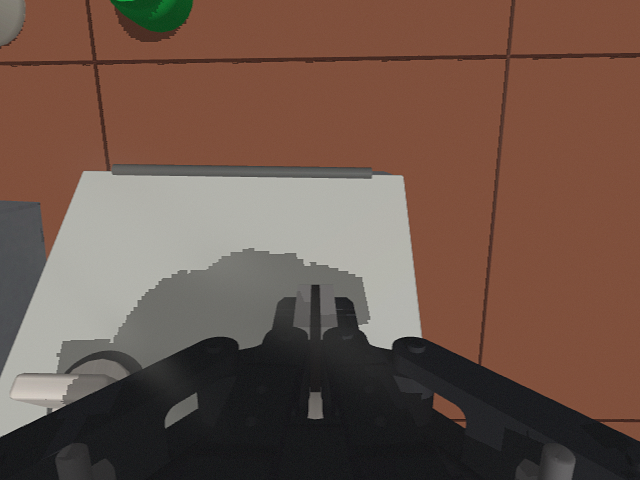

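View pics/s13.png

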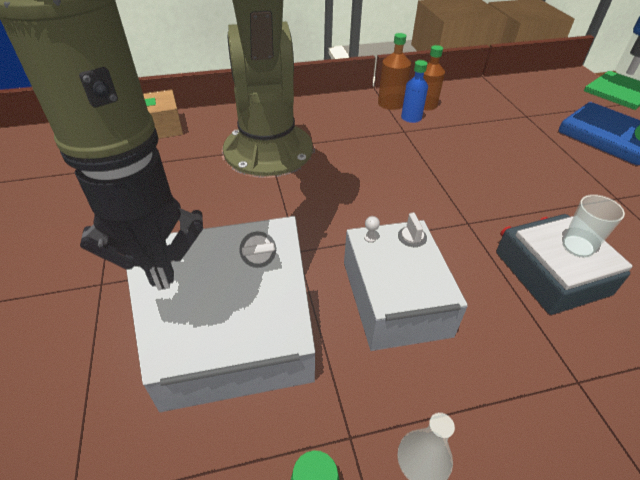

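```bash
python3 -m crank '[[0,0,0.03,0,0],[0,0,0.03,0,0],[-0.02,0,0.02,0,0.04],[-0.03,0,0.0,0,0.085],[-0.03,0,0,0,0.085],[-0.02,0,0,0,0.085],[0,0,0,0,0.085]]'; python3 - <<'E'
from h import *
w,o=wrist();save(w,'w14');print(o['ee_pos'],o['eef_rot'])
np.save('pose.npy',np.r_[o['ee_pos'],o['eef_rot']])
B0=np.array([490.3,-206.7,131]);c=np.array([np.cos(-.016),np.sin(-.016)])
for th in np.arange(.4,1.2,.1):
    x=170-170*np.cos(th)+41*np.sin(th);z=170*np.sin(th)+41*np.cos(th)-41
    print(round(th,2),np.round(proj(w,B0+[c[0]*x,c[1]*x,z])))
s=get_image('scene');save(s,'s14')
E
```

```text
time: 11.85
ee_pos: [515.0, -204.8, 341.9]
eef_rot: [-3.124, -0.044, -0.006]
ft_force: [0.3, -0.5, 0.7]
grip_width: 60.7
[ 515.0325539  -204.75951245  341.94142388] [-3.12430676 -0.04420982 -0.0059963 ]
0.4 [322. 229.]
0.5 [322. 217.]
0.6 [322. 201.]
0.7 [323. 182.]
0.8 [323. 158.]
0.9 [323. 131.]
1.0 [324.  99.]
1.1 [325.  63.]
```

View pics/w14.png

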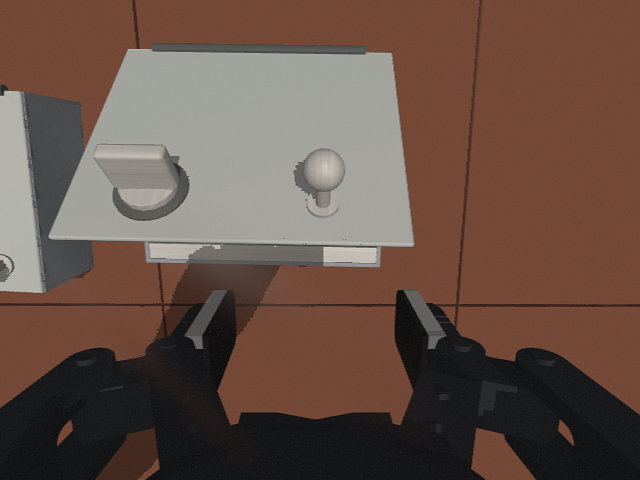

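View pics/s14.png

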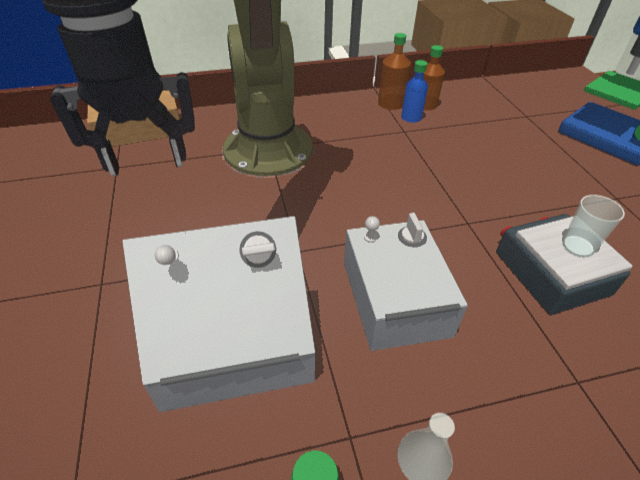

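```bash
python3 -m crank '[[0.025,-0.0015,0,-0.01,0.085],[0.024,-0.0015,-0.01,0,0.085],[0,0,-0.03,0,0.085],[0,0,-0.02,0,0.085],[0,0,0,0,0.085]]'; python3 - <<'E'
from h import *
s=get_image('scene');w,o=wrist();save(w,'w15');print(o['ee_pos'],o['eef_rot'])
B0=np.array([490.3,-206.7,131]);c=np.array([np.cos(-.016),np.sin(-.016)])
for th in np.arange(.65,.9,.05):
    x=170-170*np.cos(th)+41*np.sin(th);z=170*np.sin(th)+41*np.cos(th)-41
    X=B0+[c[0]*x,c[1]*x,z]
    print(round(th,2),X,np.round(proj(w,X)),np.round(proj(s,X)))
E
```

```text
time: 12.37
ee_pos: [574.7, -205.0, 282.1]
eef_rot: [-3.124, -0.054, -0.01]
ft_force: [0.0, 0.7, -0.2]
grip_width: 84.7
[ 574.89469946 -205.08749442  283.62918958] [-3.12406315 -0.054556   -0.00969575]
0.65 [ 549.77078381 -207.65161375  225.52112472] [322. 318.] [167. 252.]
0.7 [ 556.68125563 -207.76219073  230.87553651] [323. 310.] [166. 253.]
0.75 [ 563.85066596 -207.87691109  235.87783283] [323. 300.] [166. 255.]
0.8 [ 571.26109501 -207.99548807  240.51551054] [323. 289.] [165. 256.]
0.85 [ 578.89402057 -208.1176253   244.77697786] [323. 277.] [164. 258.]
```

View pics/w15.png

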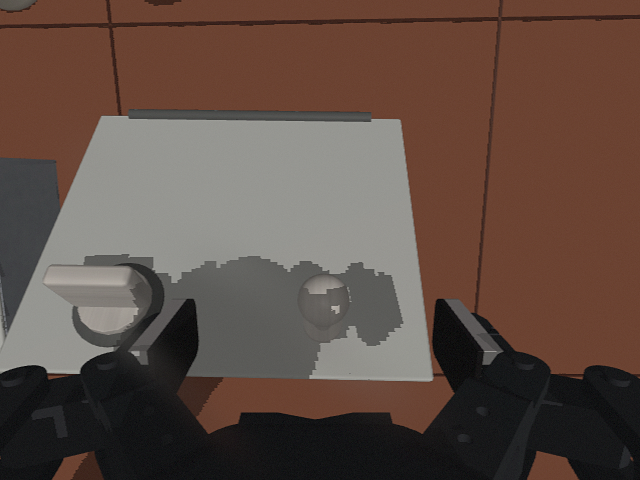

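```bash
python3 -m crank '[[-0.011,-0.003,-0.01,-0.005,0.085],[-0.001,0,-0.025,0,0.085],[-0.001,0,-0.02,0,0.085],[0,0,-0.003,0,0.085]]';python3 -m crank '[[0,0,0,0,0.085]]'
```

```text
time: 12.8
ee_pos: [565.8, -210.6, 233.7]
eef_rot: [-3.129, -0.068, -0.014]
ft_force: [-1.1, -0.1, 0.3]
grip_width: 84.7
time: 12.88
ee_pos: [566.2, -210.8, 234.5]
eef_rot: [-3.129, -0.069, -0.014]
ft_force: [0.3, -0.0, 0.4]
grip_width: 85.5
```

```bash
python3 -m crank '[[-0.002,0.0025,-0.015,0,0.085],[-0.0005,0,-0.003,0,0.085]]';python3 -m crank '[[-0.0003,0,-0.001,0,0.085]]'; python3 - <<'E'
from h import *
w,o=wrist();save(w,'w16');print(o['ee_pos'],o['eef_rot'],o['ft_force'])
print(proj(w,(564.5,-208,236.3)))
E
```

```text
time: 13.05
ee_pos: [565.8, -209.1, 220.4]
eef_rot: [-3.13, -0.074, -0.014]
ft_force: [-0.6, 0.1, 0.4]
grip_width: 85.0
time: 13.13
ee_pos: [566.3, -209.5, 220.9]
eef_rot: [-3.131, -0.076, -0.014]
ft_force: [0.1, -0.5, 0.3]
grip_width: 85.2
[ 566.27405216 -209.50741124  220.93846039] [-3.13117287 -0.07607168 -0.01405959] [ 0.06112012 -0.4777982   0.33557679]
(np.float64(310.46045942280654), np.float64(341.4588307321206))
```

View pics/w16.png

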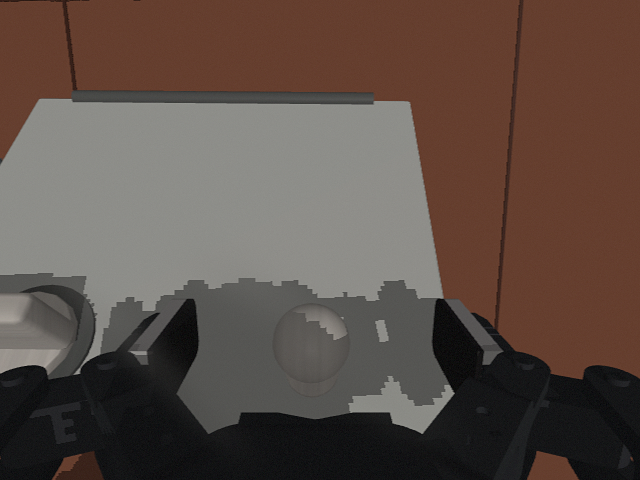

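```bash
python3 -m crank '[[-0.0015,0.0017,-0.001,0,0],[-0.0004,0,-0.0008,0,0],[-0.0004,0,-0.0008,0,0],[-0.0003,0,-0.0008,0,0],[-0.0003,0,-0.0007,0,0]]' 60; python3 - <<'E'
from h import *
w,o=wrist();save(w,'w17');print(o['ee_pos'],o['eef_rot'],o['ft_force'])
E
```

```text
time: 13.6
ee_pos: [564.9, -208.3, 220.6]
eef_rot: [-3.132, -0.081, -0.014]
ft_force: [-0.4, 8.7, 7.3]
grip_width: 24.9
[ 564.88620863 -208.28226018  220.57473068] [-3.13228561 -0.08123122 -0.01369418] [-0.44245235  8.70765415  7.25745817]
```

View pics/w17.png

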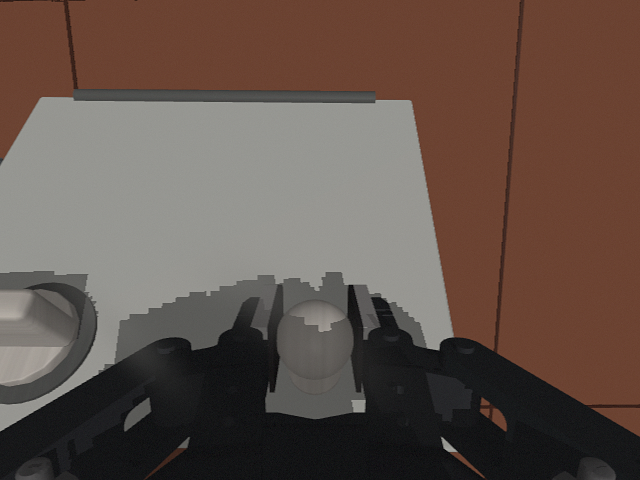

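```bash
python3 -m crank '[[0.006,-0.0001,0.0044,0,0],[0.0062,-0.0001,0.004,0,0],[0.0065,-0.0001,0.0035,0,0]]'; python3 - <<'E'
from h import *
o=monitor.get_obs();print(o['ee_pos'],o['ft_force'])
X=o['ee_pos']-11*Ro.from_euler('xyz',o['eef_rot']).as_matrix()[:,2]
print(X,'theta',np.arctan2(X[2]+4-90,660.3-X[0])-np.arctan2(41,170),np.hypot(X[2]+4-90,660.3-X[0]))
E
```

```text
time: 13.9
ee_pos: [578.5, -208.4, 229.1]
eef_rot: [-3.13, -0.067, -0.016]
ft_force: [-7.4, 0.8, -2.7]
grip_width: 23.1
[ 578.45503288 -208.37721034  229.06884214] [-7.35454069  0.7880065  -2.68272025]
[ 577.71593072 -208.49771996  240.04332188] theta 0.8420231329351816 174.7840768307674
```

```bash
python3 -m crank '[[0.0065,-0.0001,0.0034,0,0],[0.0067,-0.0001,0.0031,0,0],[0.0068,-0.0001,0.0028,0,0],[0.007,-0.0001,0.0025,0,0]]'; python3 - <<'E'
from h import *
w,o=wrist();save(w,'w18');print(o['ee_pos'],o['ft_force'])
X=o['ee_pos']-11*Ro.from_euler('xyz',o['eef_rot']).as_matrix()[:,2]
print(X,'theta',np.arctan2(X[2]+4-90,660.3-X[0])-np.arctan2(41,170),np.hypot(X[2]+4-90,660.3-X[0]))
E
```

```text
time: 14.23
ee_pos: [599.5, -208.8, 238.5]
eef_rot: [-3.126, -0.046, -0.018]
ft_force: [-7.5, 0.5, -1.7]
grip_width: 23.3
[ 599.47973269 -208.83856641  238.53406014] [-7.47085981  0.49501121 -1.70653457]
[ 598.97229429 -209.00055727  249.52115553] theta 0.9753295865993757 174.64322429954026
```

View pics/w18.png

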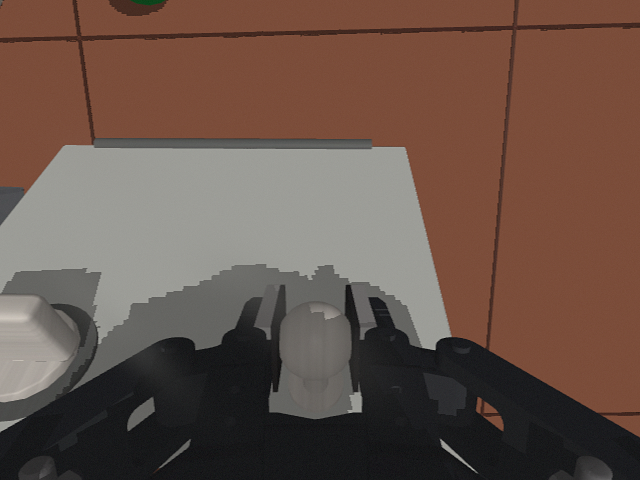

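Still held, at about 0.97 rad. A little more, then release and retreat upward.

```bash
python3 -m crank '[[0.0071,-0.0001,0.0022,0,0],[0.0072,-0.0001,0.0019,0,0],[0.0072,-0.0001,0.0016,0,0]]'; python3 - <<'E'
from h import *
o=monitor.get_obs();print(o['ft_force'],o['ft_torque'],o['grip_width'])
X=o['ee_pos']-11*Ro.from_euler('xyz',o['eef_rot']).as_matrix()[:,2]
print(X,'theta',np.arctan2(X[2]+4-90,660.3-X[0])-np.arctan2(41,170))
E
python3 -m crank '[[0,0,-0.0003,0,0.05],[0,0,-0.0003,0,0.085],[0,0,-0.0003,0,0.085],[0,0,-0.0003,0,0.085]]'
```

```text
time: 14.53
ee_pos: [617.8, -209.2, 243.8]
eef_rot: [-3.123, -0.033, -0.021]
ft_force: [-7.9, 1.1, 1.1]
grip_width: 23.2
[-7.87172884  1.13630422  1.12213865] [ 0.13543003  1.79313358 -0.4238517 ] 23.167698812945666
[ 617.41274463 -209.35785239  254.79763923] theta 1.085329009032124
time: 14.87
ee_pos: [622.1, -209.1, 244.6]
eef_rot: [-3.125, -0.038, -0.019]
ft_force: [0.2, -0.3, 0.6]
grip_width: 70.8
```

```bash
python3 -m crank '[[0,0,0.01,0,0.085],[0,0,0.03,0,0.085],[0,0,0.035,0,0.085],[-0.01,0,0.03,0,0.085],[-0.04,0,0,0,0.085],[-0.04,0,0,0,0.085],[-0.02,0.0,0,0,0.085],[0,0,0,0,0.085]]'; python3 - <<'E'
from h import *
w,o=wrist();save(w,'w19');print(o['ee_pos'],o['ft_force'])
s=get_image('scene');save(s,'s19')
B0=np.array([490.3,-206.7,131]);c=np.array([np.cos(-.016),np.sin(-.016)])
for th in np.arange(.9,1.2,.05):
    x=170-170*np.cos(th)+41*np.sin(th);z=170*np.sin(th)+41*np.cos(th)-41
    X=B0+[c[0]*x,c[1]*x,z]
    print(round(th,2),X,np.round(proj(w,X)),np.round(proj(s,X)))
E
```

```text
time: 15.53
ee_pos: [510.2, -208.9, 360.9]
eef_rot: [-3.128, -0.049, -0.017]
ft_force: [1.0, -0.5, -0.2]
grip_width: 85.2
[ 510.24490407 -208.9006045   360.86570185] [ 0.95003438 -0.48333383 -0.15300548]
0.9 [ 586.73036429 -208.2430175   248.65158334] [314. 125.] [163. 261.]
0.95 [ 594.75053939 -208.37135125  252.12964248] [314. 110.] [162. 264.]
1.0 [ 602.93449963 -208.50230579  255.20246196] [314.  95.] [161. 267.]
1.05 [ 611.26178935 -208.6355538   257.86236131] [314.  79.] [161. 271.]
1.1 [ 619.71159467 -208.77076222  260.10269219] [314.  62.] [160. 275.]
1.15 [ 628.26279548 -208.90759311  261.91785492] [314.  45.] [159. 279.]
```

View pics/w19.png

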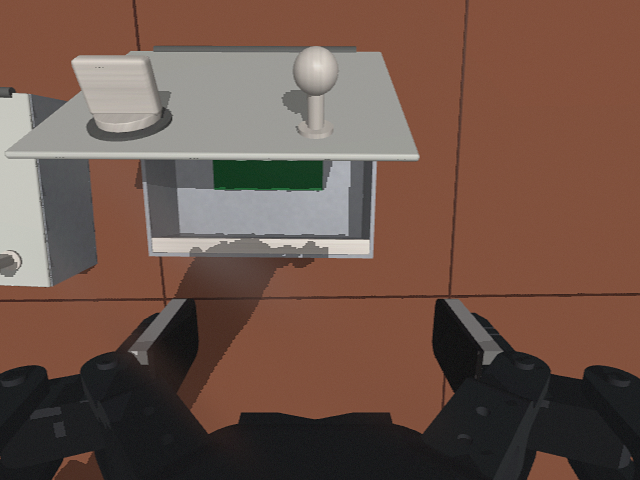

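View pics/s19.png

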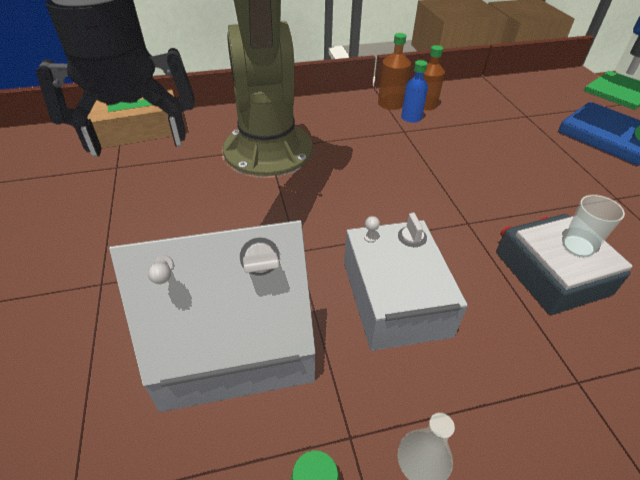

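The panel stands at about 1.07 rad: the ball is at (315,71) in the wrist view and (160,272) in the scene. The wing is parallel to the front edge, the narrow box is untouched, and the arm is clear.

```bash
python3 -c "
from h import *
job.job_done()
o=monitor.get_obs();print(o['time'],o['ft_force'])"
```

```text
the job is handed in; nothing more can be done
the job is handed in; nothing more can be done
```

The wide box is unlocked and its panel stands open at about 1.07 rad, and the job is handed in after roughly 16 s of robot time.

- **Unlocking:** I turned the wing anticlockwise with the panel shut until the wrist torque showed it pressing its stop (about 3 N m). After I let go, the wing lay within about 0.02 rad of parallel to the front edge.
- **Lifting:** The ball slipped out of the first grip at about 0.75 rad. The panel stayed put, so I gripped the ball about 5 mm lower, lifted it the rest of the way and let go.
- **Last checks:** The ball's position in both the wrist and scene pictures matches 1.05–1.1 rad. The narrow box's fastener looks unchanged and the arm was clear of everything. The largest wrist force I read was about 18 N.
- **Not checked:** The final state reading after handing in was refused, so I have no measurement from the second that followed. Forces were only read between moves, so a brief peak when the ball slipped would not show.

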